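# Wedge a rocking microscope lamp power supply

## Robot

A 6-joint arm with a two-finger parallel gripper is mounted at the origin on the work surface. World frame = base frame: x ahead of the robot, y to its left, z up, the work surface at z = 0. Lengths are in mm, angles in rad, forces in N, time in s.
With the tool pointing down it reaches from about 350 to 775 mm from the base axis. Payload 7.3 kg.
Tool frame: the origin (TCP) lies on the mounting face of the last link; the fingertips stand 178 mm ahead of it and the grasp point (between the pads) lies 159 mm ahead of it; z points along the fingers, y is the line along which they close (so a half turn about z gives the same grasp; the last joint's range is limited). The gripper opens to 92 mm and grips with 3 to 60 N. Pads are 19 mm wide; open, the fingers measure 130 mm over their backs; the gripper's body (75 mm by 190 mm) begins 47 mm behind the grasp point.
Start: joints at [1.157, 0.342, 1.524, -0, 1.275, -0.146], TCP at [138.898, 506.295, 404.741] pointing down, gripper open.
Joint ranges: [-2.53, 2.53], [-0.77, 2.02], [0.04, 2.7], [-1, 4.14], [0.28, 2.66], [-3.11, 3.11]. Speed limits (rad/s): [2.57, 2.57, 3.14, 3.14, 3.14, 3.14].

## Interface

Orientations are given as [roll, pitch, yaw] about the fixed x, y, z axes, in that order (R = Rz(yaw) Ry(pitch) Rx(roll)).
In Python, from plant import bot gives the robot as it stands.
- The arm moves only by the tool shift_gripper, called after "Request:" as a command line: name --argument value ..., lists and objects as JSON in quotes. Schema: {"type":"object","properties":{"deltas":{"type":"array","items":{"type":"object","properties":{"finger_gap":{"type":"number"},"d":{"type":"array","items":{"type":"number"},"minItems":3,"maxItems":3},"twist":{"type":"number"}},"additionalProperties":false,"required":["finger_gap"]},"minItems":1,"maxItems":5},"only":{"type":"string"},"quiet":{"type":"boolean"},"lines":{"type":"string"}},"required":["deltas"],"additionalProperties":false}. deltas is a list of rows, 1 to 5 of them, each an object with the fields finger_gap (the finger opening in mm), d (a list: dx, dy, dz in units of 5 mm), twist (a turn about the tool's z in units of 0.2 rad); a field left out counts as zero (the opening has to be given); each row is the pose to reach, as a shift and turn from the pose commanded when the call began, along the tool's axes at that moment; what a row does not reach only later rows make up. A row lasts 1/8 s, in which the tool goes at most 62.5 mm and 0.188 rad, less where a joint would pass 70% of its speed; a pose out of reach is approached as far as the arm can. The fingers move at their own pace and stop on an object; the grip force is fixed at half the most. Time passes only in rows, so rows that do not move let the fingers close. The tool returns the time, the measured TCP pose, the force, the opening and the grip force at its end. only (a regular expression) keeps the lines of the reply that match it, lines (a string "A,B") keeps lines A to B, and quiet returns only ok. Input that does not fit is refused with a message, and nothing moves.
- bot.get_obs(): the state, without advancing time (a new reading comes with each control period).
- bot.capture(name): name is "scene" or "top"; returns a dict with "color" (384x512x3 uint8, red, green, blue), "K" (3x3 intrinsics, pixels), "R" (3x3) and "t" (3): a world point X has camera coordinates R X + t. Camera axes: x right, y down, z forward; pixel columns grow to the right and rows downward; lengths in mm; the calibration is good to about 2 mm. A picture is of the moment at which its call begins. There is no depth.
- bot.close_job(): hands the job in; it is judged then, once.
The state is a dict: "time": time; "joint_positions": joint angles; "dq": joint speeds; "tau": joint torques, N m; "tool_pos": TCP position; "tcp_rot": TCP orientation; "contact_force": force on the tool from outside, world axes, zero at the start; "moment": the same for the moment, N m; "grip_width": finger opening in mm; "finger_force": force on a finger pad.
Only numpy, scipy, OpenCV 4.12 (cv2) and the standard library are available. Lean on these libraries where they do the work, as an engineer would, in place of code of your own. Each camera call takes 0.05 s, during which the arm holds its last target. There are 200 camera calls.

## Task

The microscope's lamp power supply rocks on the bench because its rear left levelling foot (at the fan end, on the side where the wedge lies) has seized too high. Without picking anything up, push the yellow wedge thin end first along the bench and centrally under that foot until the box just stops rocking and stands level, then press down firmly with the fingertips for a second on top of the box above that foot to feel that it no longer dips (push the wedge in further and press again if it does). Leave the box and the wedge so, the box where it stood, the other things undisturbed.

Things in the scene. Friction and masses are not known exactly. Their poses are not given: they have to be found in the camera images.
- psu: The rocking box: white lamp power supply, 180 (x) x 130 (y) x 60 mm, about 2.6 kg, its underside held 16 mm and its top 76 mm over the bench by four feet at x = +-78, y = +-53 mm. Origin: on the bench under its centre; x to the rear (fan grille, socket), -x to the front (black panel, dial), y to its left, z up. A sideways push over about 10 N shoves it.
- short_foot (a point): Seized foot at the rear left: centre of its black ball end, radius 9 mm, 12 mm in from the left wall and the rear wall. It ends 3.5 to 7 mm above the bench (differs each time) while the box rests level on the other three feet.
- press_spot (a point): Point on the top of the box straight above the seized foot, 76 mm over the bench when level: press here with 5 to 10 N to feel whether it rocks. Unwedged, 2 to 5 N rocks this corner down by 3.5 to 7 mm, until the foot meets the bench; when wedged it gives 1 mm at most.
- wedge: Yellow plastic levelling wedge on the bench left of the box: 120 x 36 mm, 45 g, flat underside, even slope from 1.5 mm at the thin end to 16 mm at the upright heel. Origin: centre of the underside; x points to the thin end, z up. At first the thin end is 15 to 48 mm from the box's left wall and faces it within 0.2 rad, its middle within 15 mm of the foot's line.
- wedge_heel (a point): Middle of the upright heel face, 60 mm behind the wedge's origin, 8 mm above the bench: where to push. Under 1 N slides the wedge freely; once its slope meets the seized foot the push needed rises to about 5 N within a millimetre or two: it is snug, and stays by friction when let go. Pushed on at 6 to 12 N it would slowly jack the corner up.
- wedge_slope (a point): Centre of the wedge's sloping top, 8.75 mm above the bench; x runs down the slope to the thin end, y across, z square to the slope. The foot touches the slope when its ball centre is 9 mm from it along this z.
- flask: Bystander: clear culture flask lying flat, 93 x 42 x 25 mm with a yellow screw cap, to the right of the box. Origin: underside, mid-length; x points to the cap.
- dish: Bystander: clear petri dish with lid, 60 mm across, 15 mm high, at the left side of the box, nearer its front than the wedge. Origin: centre of the underside.
- slide_box: Bystander: blue slide box 86 x 100 x 34 mm, behind the box. Origin: centre of the underside.

How it is judged (in metres and radians):
On the way, in this order (a step that is already met when the one before it is completed fails the run):
1. the wedge is snug under the seized foot (gap under 0.8 mm, foot within the middle 30 mm of the wedge's width) with the box level (z of short_foot in the frame of wedge_slope below 0.0098 m and y of short_foot in the frame of wedge_slope between -0.015 and 0.015 m and x of short_foot in the frame of wedge_slope between -0.06 and 0.06 m and angle between psu's own z axis and vertical below 0.016 rad), for 0.2 s.
2. the top of the box is pressed above that foot with more than 2.5 N for 0.3 s and stays level within 0.016 rad (it dips less than about 1.4 mm) (contact force between the fingers and psu above 2.5 N and horizontal distance between the grasp point and press_spot below 0.045 m and z of the grasp point in the frame of press_spot above 0.005 m and angle between psu's own z axis and vertical below 0.016 rad), for 0.3 s.
At the end, for the whole second after the job is handed in: The seized foot stands on the wedge (gap under 0.8 mm, foot within the middle 30 mm of its 36 mm width), the box is level within 0.016 rad and within 20 mm of where it stood, and all is at rest (all of step 1 and distance of psu from where it was at the start of the episode below 0.02 m and linear speed of each of psu, wedge below 0.01 m/s); the robot touches nothing.
It fails at once if the wedge is lifted more than 10 mm off the bench or tipped up (height (world z) of wedge above 0.01 m or angle between wedge's own z axis and vertical above 0.2 rad).
It fails at once if the box is lifted, or tipped more than 0.15 rad (height (world z) of psu above 0.01 m or angle between psu's own z axis and vertical above 0.15 rad).
It fails at once if the box is shoved more than 20 mm along the bench (distance of psu from where it was at the start of the episode above 0.02 m).
It fails at once if the flask, the dish or the slide box is moved more than 15 mm (distance of any of flask, dish, slide_box from where it was at the start of the episode above 0.015 m).
It also fails if it takes over 72 s, if anything falls off the work surface, if the arm or the gripper's body presses on something with over 40 N, if the wrist force passes 120 N, or if a joint passes its speed limit or range.

## Working session

There is one attempt and no reset: what is moved stays moved. The work goes in short steps, Python scripts to look and compute and a tool call to move; the robot and the scene stay as the last step left them, time stands still between calls to the robot, and variables do not carry over. Pictures are saved under pics/ and viewed, at most 10 in all, crops included, and the job is handed in when it is done.

```bash
ls; mkdir -p pics
```

Run:
```python
from plant import bot
import cv2
o=bot.get_obs();print({k:o[k] for k in('time','tool_pos','tcp_rot','contact_force','grip_width')})
for n in('scene','top'):
    c=bot.capture(n);cv2.imwrite(f'pics/{n}0.png',cv2.resize(c['color'][:,:,::-1],(800,600),interpolation=cv2.INTER_CUBIC))
    cv2.imwrite(f'pics/{n}0_raw.png',c['color'][:,:,::-1])
    import numpy as np
    np.savez(n+'.npz',K=c['K'],R=c['R'],t=c['t']);print(n,c['K'].tolist(),(-c['R'].T@c['t']).tolist(),c['R'].tolist())
```

```text
pics
plant.py
{'time': 0.0, 'tool_pos': array([138.8436708 , 506.17232652, 404.05908049]), 'tcp_rot': array([-3.14010123e+00, -2.19415389e-04,  2.87379033e+00]), 'contact_force': array([-0.72045759, -0.5688168 ,  0.49703925]), 'grip_width': 91.9297500657829}
scene [[446.34034970954974, 0.0, 251.87774079775994], [0.0, 446.34034970954974, 199.74881920571502], [0.0, 0.0, 1.0]] [1078.1977223803244, -357.16769235663713, 672.5235956899139] [[0.5693198068415405, 0.8221160873603818, 0.0003105497840713853], [0.5633002307202694, -0.389813242150139, -0.728518006856995], [-0.5988053169506786, 0.414934663709426, -0.68502658141414]]
top [[433.23454608356985, 0.0, 250.95963293901485], [0.0, 433.23454608356985, 193.67374227409954], [0.0, 0.0, 1.0]] [404.0312027277515, -8.043968019882039, 854.9524884412486] [[0.07921752932585176, -0.9968572821481348, -0.00037692935901898443], [-0.9717539060382306, -0.07713829951255677, -0.2230336944225083], [0.22230368675968812, 0.01803446080549534, -0.9748106631938869]]
```

View pics/top0.png

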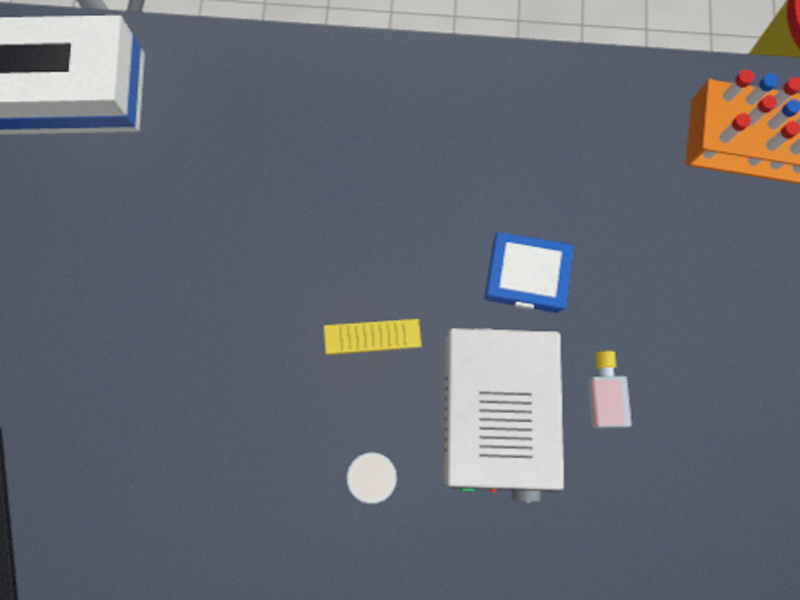

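View pics/scene0.png

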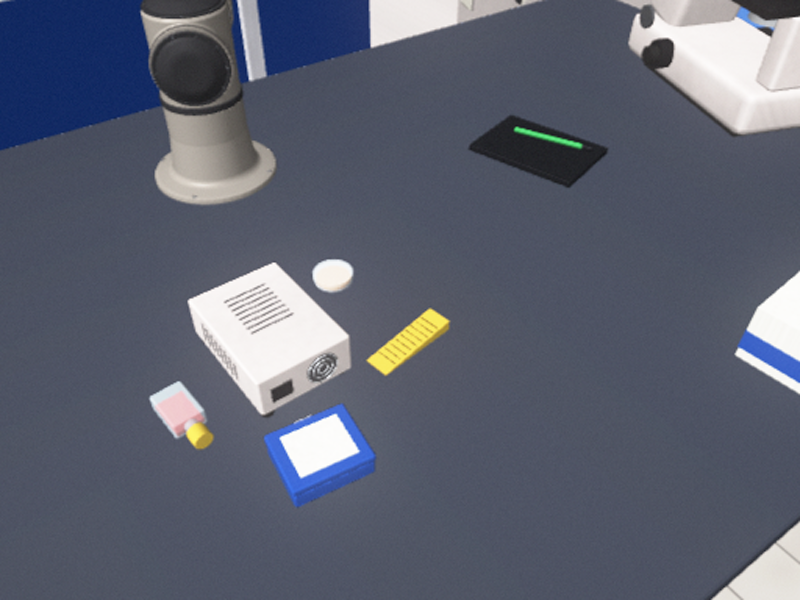

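The top view shows the box top with corners at about (450,329), (560,332), (563,489) and (446,487). The wedge spans (324,326) to (422,346) with its thin end to the right, the dish is at (372,478) and the slide box at (530,271). Next I'll enlarge the box and wedge.

Run:
```python
import cv2
a=cv2.imread('pics/top0_raw.png')[195:325,200:370]
cv2.imwrite('pics/crop0.png',cv2.resize(a,None,fx=4.6,fy=4.6,interpolation=cv2.INTER_CUBIC))
```

```text
(no output)
```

View pics/crop0.png

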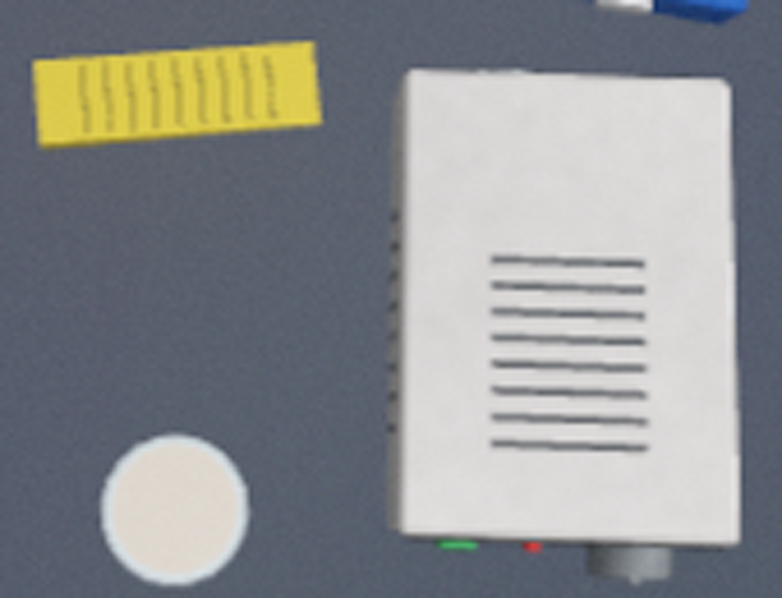

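The crop shows the box top corners at RL (409,70), RR (729,80), FR (739,544) and FL (401,531). The wedge heel's top edge runs (33,61)–(38,139), and its thin end runs (315,42)–(322,124).

Create h.py:
```python
import numpy as np
def ray(cam,uv,z):
    d=np.load(cam+'.npz');R,t=d['R'],d['t'];C=-R.T@t
    v=R.T@np.linalg.inv(d['K'])@np.array([*uv,1.]);return (C+v*(z-C[2])/v[2])[:2]
def crop(uv,o=(200,195),s=4.6):return (np.array(uv)+.5)/s-.5+np.array(o)
```

Run:
```python
from h import *
P=[ray('top',crop(p),76) for p in[(409,70),(729,80),(739,544),(401,531)]]
RL,RR,FR,FL=P;print(np.round(P,1),[round(np.linalg.norm(P[i]-P[i-1]),1) for i in range(4)])
c=np.mean(P,0);ex=RL+RR-FL-FR;yaw=np.arctan2(ex[1],ex[0]);ey2=RL+FL-RR-FR;yy=np.arctan2(-ey2[0],ey2[1])
print('c',c,'yaw',yaw,yy)
yaw=(yaw+yy)/2;R=np.array([[np.cos(yaw),-np.sin(yaw)],[np.sin(yaw),np.cos(yaw)]])
print('foot',c+R@[78,53])
W=[ray('top',crop(p),z) for p,z in[((33,61),16),((38,139),16),((322,124),1.5),((315,42),1.5)]]
print(np.round(W,1),[round(np.linalg.norm(W[i]-W[i-1]),1) for i in range(4)])
h=(W[0]+W[1])/2;t=(W[2]+W[3])/2;d=t-h;print('heel',h,'thin',t,'dir',np.arctan2(d[1],d[0]))
print('dish',ray('top',crop((175,509)),15))
print('in box frame heel,thin',R.T@(h-c),R.T@(t-c), 'push dir', R@[0,-1])
# scene check (800x600 px)
for n,p,z in[('RL',(350,337),76),('RR',(264,389),76),('FR',(190,300),76),('FL',(275,264),76),('heel',(449,323),16),('heel2',(431,310),16),('thin',(368,360),1.5),('thin2',(388,374),1.5)]:
    print(n,ray('scene',(np.array(p)+.5)/1.5625-.5,z).round(1))
```

```text
[[ 556.9  -64.5]
 [ 562.9 -191.4]
 [ 385.2 -199.5]
 [ 379.8  -72.1]] [np.float64(177.2), np.float64(127.1), np.float64(177.9), np.float64(127.5)]
c [ 471.20618745 -131.88386411] yaw 0.04415150839609477 0.044779032856283256
foot [546.77320806 -75.4691019 ]
[[559.8  92. ]
 [526.4  86.5]
 [544.8 -33.8]
 [580.7 -28.2]] [np.float64(122.1), np.float64(33.9), np.float64(121.7), np.float64(36.3)]
heel [543.13041317  89.26031825] thin [562.74486342 -31.00544245] dir -1.409127165588931
dish [379.27655866  15.37971288]
in box frame heel,thin [ 81.6831305  217.72852323] [95.93230591 96.70976082] push dir [ 0.04445062 -0.99901158]
RL [562.3 -63.8]
RR [ 576.9 -186.4]
FR [ 390.2 -196. ]
FL [387.3 -73.4]
heel [564.   89.9]
heel2 [529.5  85.4]
thin [547.2 -30.4]
thin2 [582.3 -22.6]
```

Add to h.py:
```python
from scipy.spatial.transform import Rotation as Ro
def go(x,y,tipz,yaw):
    from plant import bot
    o=bot.get_obs();R=Ro.from_euler('xyz',o['tcp_rot']).as_matrix()
    d=R.T@(np.array([x,y,tipz+178.])-o['tool_pos']);print('shift',d.round(1),'turn',round(o['tcp_rot'][2]-yaw,3),'F',o['contact_force'].round(1))
```

```bash
python3 -c "
from h import *
go(550.5,44,130,1.733)"
```

```text
shift [-519.3 -336.7   96.5] turn 1.141 F [ 0.8 -0.9 -0.3]
```
Distance ~627 mm: 10+ rows at 62.5. Five per call; after each call, the axes change. Use first call without turn: shift moves only (5 rows, ~300mm), then again. Keep turning at end: or turn in command, recompute after. "shift from the pose commanded when call began along tool's axes at that moment" — rows each absolute relative. So last row = final target, rate-limited. Just rows with the target; rates handle it. Path straight line, from (139,506) to (550,44): passes at radius min ~? Line midpoint (345,275) r=441 OK.

Careful with the scale: shifts go in units of 5 mm and turns go in units of 0.2 rad. That gives: 10 mm is 2, -260 mm is -52, 0.88 rad is 4.4.

Request:
shift_gripper --deltas '[{"finger_gap": 60, "d": [-10.4, -6.8, 2], "twist": 0.9}, {"finger_gap": 60, "d": [-20.8, -13.4, 4], "twist": 1.8}, {"finger_gap": 60, "d": [-31.2, -20.2, 5.8], "twist": 2.7}, {"finger_gap": 60, "d": [-41.6, -27, 7.8], "twist": 3.5}, {"finger_gap": 60, "d": [-52, -33.6, 9.6], "twist": 4.4}]'

```text
time: 0.72
tool_pos: [345.5, 274.4, 356.5]
tcp_rot: [3.142, -0.0, 1.988]
contact_force: [0.7, 0.7, 0.1]
grip_width: 60.2
finger_force: 0.0
```

```bash
python3 -c "
from h import *
go(550.5,44,130,1.733)"
```

```text
shift [-293.7   93.9   48.4] turn 0.255 F [0.7 0.7 0.1]
```

Request:
shift_gripper --deltas '[{"finger_gap": 60, "d": [-11.6, 3.8, 2], "twist": 0.5}, {"finger_gap": 60, "d": [-23.2, 7.6, 4], "twist": 1}, {"finger_gap": 60, "d": [-34.8, 11.2, 6], "twist": 1.275}, {"finger_gap": 60, "d": [-46.4, 15, 7.8], "twist": 1.275}, {"finger_gap": 60, "d": [-57.6, 18.4, 9.6], "twist": 1.275}]'

```text
time: 1.35
tool_pos: [547.9, 49.4, 308.2]
tcp_rot: [-3.141, -0.0, 1.738]
contact_force: [0.8, 1.8, -0.5]
grip_width: 60.2
finger_force: 0.0
```

Request:
shift_gripper --deltas '[{"finger_gap": 60}]'

```text
time: 1.48
tool_pos: [548.5, 48.1, 307.4]
tcp_rot: [-3.141, 0.0, 1.734]
contact_force: [-0.5, 0.0, 0.0]
grip_width: 59.9
finger_force: 0.0
```

```bash
python3 -c "
from h import *
go(550.5,44,50,1.733)"
```

```text
shift [-4.4  1.4 79.4] turn 0.001 F [-0.5  0.   0. ]
```

Request:
shift_gripper --deltas '[{"finger_gap": 60, "d": [-0.8, 0.28, 10]}, {"finger_gap": 60, "d": [-0.8, 0.28, 18]}, {"finger_gap": 60, "d": [-0.8, 0.28, 22]}, {"finger_gap": 60, "d": [-0.8, 0.28, 24]}, {"finger_gap": 60, "d": [-0.8, 0.28, 25]}]'

```text
time: 2.1
tool_pos: [548.7, 48.1, 183.9]
tcp_rot: [3.142, -0.0, 1.739]
contact_force: [-0.1, 0.0, 0.7]
grip_width: 59.8
finger_force: 0.0
```

Request:
shift_gripper --deltas '[{"finger_gap": 50}, {"finger_gap": 45}, {"finger_gap": 42}, {"finger_gap": 40}, {"finger_gap": 40}]'

```text
time: 2.72
tool_pos: [548.9, 47.5, 184.0]
tcp_rot: [3.141, -0.0, 1.739]
contact_force: [0.1, -0.7, 0.3]
grip_width: 40.1
finger_force: 0.0
```

```bash
python3 -c "
from h import *
go(541.5,44,4,1.616)"
```

```text
shift [-2.2 -7.8  2. ] turn 0.123 F [ 0.1 -0.7  0.3]
```

Converted, -6 mm is -1.2, -4 mm is -0.8, 0.123 rad is 0.615.

Request:
shift_gripper --deltas '[{"finger_gap": 40, "d": [0, -0.4, 0.2], "twist": 0.15}, {"finger_gap": 40, "d": [0, -0.8, 0.2], "twist": 0.3}, {"finger_gap": 40, "d": [0, -1.2, 0.2], "twist": 0.45}, {"finger_gap": 40, "d": [0, -1.6, 0.2], "twist": 0.615}, {"finger_gap": 40, "d": [0, -1.6, 0.2], "twist": 0.615}]'

```text
time: 3.35
tool_pos: [540.8, 46.2, 182.8]
tcp_rot: [-3.141, -0.0, 1.615]
contact_force: [0.9, 0.1, 0.5]
grip_width: 40.1
finger_force: 0.0
```

```bash
python3 - <<'E'
from h import *
from plant import bot
import cv2
go(541.5,44,4,1.616)
c=bot.capture('top');a=c['color'][185:325,180:350,::-1]
cv2.imwrite('pics/crop1.png',cv2.resize(a,None,fx=4,fy=4,interpolation=cv2.INTER_CUBIC))
E
```

```text
shift [-2.2  0.6  0.8] turn -0.001 F [0.9 0.1 0.5]
```

View pics/crop1.png

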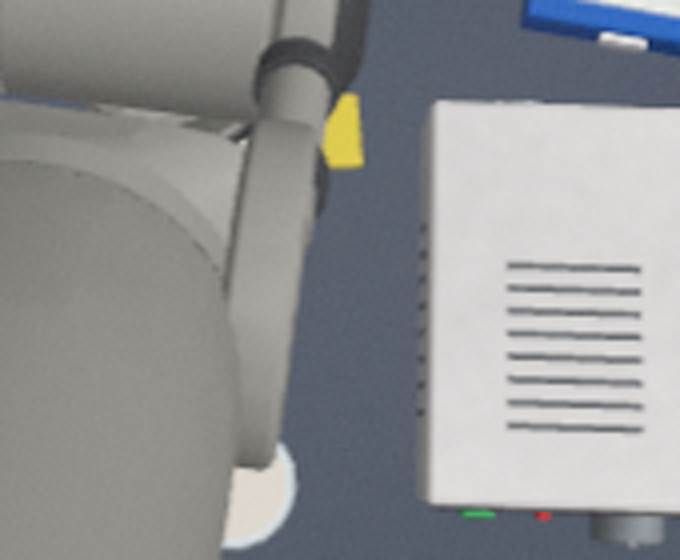

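The thin edge is visible at (359,94)–(363,165) in this crop, and the near side edge leads back to about (328,168).

Run:
```python
from h import *
f=lambda p,z:ray('top',crop(p,(180,185),4),z)
a,b=f((359,94),1.5),f((363,165),1.5);print(a,b,(a+b)/2,np.arctan2(*(a-b)[::-1])-np.pi/2)
```

```text
[571.94415101 -31.42650012] [536.28013615 -35.91240422] [554.11214358 -33.66945217] -1.44567107900677
```

Converted, 0.04 rad is 0.2.

Request:
shift_gripper --deltas '[{"finger_gap": 39}, {"finger_gap": 38}, {"finger_gap": 37}, {"finger_gap": 37, "twist": 0.1}, {"finger_gap": 37, "twist": 0.2}]'

```text
time: 4.03
tool_pos: [540.9, 46.2, 182.8]
tcp_rot: [3.142, -0.0, 1.574]
contact_force: [0.2, 0.3, 0.5]
grip_width: 37.2
finger_force: 1.8
```

Request:
shift_gripper --deltas '[{"finger_gap": 37}, {"finger_gap": 37}]'

```text
time: 4.28
tool_pos: [540.9, 46.2, 182.8]
tcp_rot: [3.142, -0.0, 1.576]
contact_force: [0.7, -0.4, -0.3]
grip_width: 37.0
finger_force: 1.6
```

Run:
```python
from h import *
from plant import bot
import cv2
c=bot.capture('top');a=c['color'][195:255,240:300,::-1]
m=cv2.inRange(cv2.cvtColor(c['color'],cv2.COLOR_RGB2HSV),(20,110,80),(35,255,255))[195:255,240:300]
cs,_=cv2.findContours(m,0,1);k=max(cs,key=cv2.contourArea)[:,0];print(k.min(0)+[240,195],k.max(0)+[240,195])
cv2.imwrite('pics/crop2.png',cv2.resize(a,None,fx=8,fy=8,interpolation=cv2.INTER_CUBIC))
```

```text
[261 211] [269 228]
```

View pics/crop2.png

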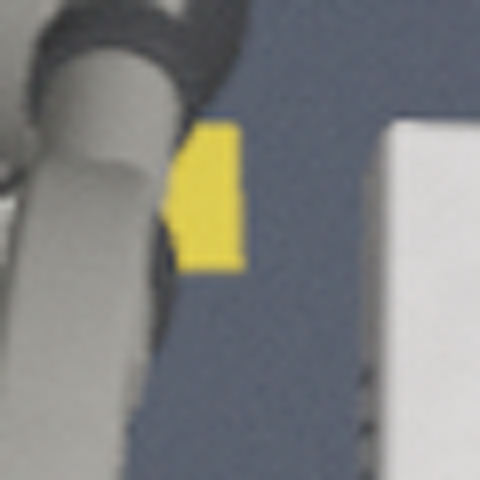

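The thin edge now lies at (239,122)–(245,270), nearly parallel to the box wall.

Run:
```python
from h import *
f=lambda p,z:ray('top',crop(p,(240,195),8),z)
a,b=f((239,122),1.5),f((245,270),1.5);print(a,b,(a+b)/2,np.arctan2(*(a-b)[::-1])-np.pi/2)
```

```text
[568.51987185 -31.79150724] [531.38286395 -35.87938997] [549.9513679 -33.8354486] -1.4611619897509152
```

Request:
shift_gripper --deltas '[{"finger_gap": 37, "twist": 0.1}, {"finger_gap": 37, "twist": 0.2}, {"finger_gap": 37, "twist": 0.3}, {"finger_gap": 37, "twist": 0.35}, {"finger_gap": 37, "twist": 0.35}]'

```text
time: 4.95
tool_pos: [540.9, 46.2, 182.8]
tcp_rot: [-3.142, -0.0, 1.506]
contact_force: [-0.4, -0.8, 0.5]
grip_width: 37.0
finger_force: 1.7
```

Request:
shift_gripper --deltas '[{"finger_gap": 42}, {"finger_gap": 46}, {"finger_gap": 52}, {"finger_gap": 52, "d": [0, 0, -4]}, {"finger_gap": 52, "d": [0, 0, -12]}]'

```text
time: 5.58
tool_pos: [540.4, 46.2, 242.1]
tcp_rot: [-3.138, -0.0, 1.506]
contact_force: [0.6, -0.1, -0.1]
grip_width: 52.1
finger_force: 0.0
```

Request:
shift_gripper --deltas '[{"finger_gap": 20, "d": [4, 0, 0]}, {"finger_gap": 10, "d": [14, 0, 0]}, {"finger_gap": 0, "d": [20, 0, 0]}, {"finger_gap": 0, "d": [20, 0, 0]}, {"finger_gap": 0, "d": [20, 0, 0]}]'

```text
time: 6.2
tool_pos: [547.1, 145.9, 242.1]
tcp_rot: [-3.14, 0.0, 1.506]
contact_force: [-1.4, 1.0, 0.4]
grip_width: 6.4
finger_force: 0.0
```

Run:
```python
from h import *
from plant import bot
import cv2
c=bot.capture('top');a=c['color'][195:255,200:310,::-1]
cv2.imwrite('pics/crop3.png',cv2.resize(a,None,fx=7,fy=7,interpolation=cv2.INTER_CUBIC))
```

```text
(no output)
```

View pics/crop3.png

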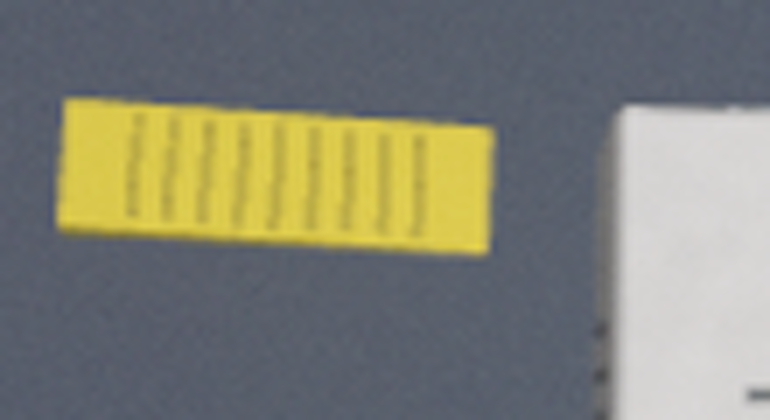

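The wedge is now seen whole. Its heel top edge is (64,98)–(57,228) and its thin edge is (495,128)–(489,254).

Run:
```python
from h import *
f=lambda p,z:ray('top',crop(p,(200,195),7),z)
h=(f((64,98),16)+f((57,227),16))/2;t=(f((495,128),1.5)+f((489,254),1.5))/2;d=t-h
print(h,t,np.arctan2(d[1],d[0]))
F=np.array([546.8,-75.5]);n=d/np.linalg.norm(d);v=F-h;print('foot along',v@n,'lateral',n[0]*v[1]-n[1]*v[0])
```

```text
[540.43715188  87.22478639] [544.3342841  -34.32372787] -1.5387449466930037
foot along 162.84511384090257 lateral 1.1449191078895238
```

```bash
python3 -c "
from h import *
go(539.5,110,5,1.603)"
```

```text
shift [-35.9  -5.4  59.3] turn -0.098 F [ 0.6 -0.1 -0. ]
```

Converted, 59 mm is 11.8, 56 mm is 11.2, -0.098 rad is -0.49.

Request:
shift_gripper --deltas '[{"finger_gap": 0, "d": [-4, -1.08, 0], "twist": -0.25}, {"finger_gap": 0, "d": [-7.2, -1.08, 4], "twist": -0.49}, {"finger_gap": 0, "d": [-7.2, -1.08, 9], "twist": -0.49}, {"finger_gap": 0, "d": [-7.2, -1.08, 11.2], "twist": -0.49}, {"finger_gap": 0, "d": [-7.2, -1.08, 11.8], "twist": -0.49}]'

```text
time: 6.88
tool_pos: [539.7, 109.9, 183.3]
tcp_rot: [-3.141, -0.0, 1.603]
contact_force: [-0.5, 0.4, -0.0]
grip_width: 0.4
finger_force: 0.0
```

Request:
shift_gripper --deltas '[{"finger_gap": 0, "d": [-0.6, 0, 0]}, {"finger_gap": 0, "d": [-1, 0, 0]}, {"finger_gap": 0, "d": [-1, 0, 0]}]'

```text
time: 7.25
tool_pos: [540.1, 105.3, 184.4]
tcp_rot: [3.141, -0.0, 1.604]
contact_force: [0.9, -0.7, 0.4]
grip_width: 0.2
finger_force: 0.0
```

```bash
python3 -c "
from h import *
go(540.4,97,5,1.603)"
```

```text
shift [-8.3  0.1  1.4] turn 0.001 F [ 0.9 -0.7  0.4]
```

Converted, -5 mm is -1, -26 mm is -5.2.

Request:
shift_gripper --deltas '[{"finger_gap": 0, "d": [-1, 0, 0.2]}, {"finger_gap": 0, "d": [-1.8, 0, 0.2]}, {"finger_gap": 0, "d": [-2.8, 0, 0.2]}, {"finger_gap": 0, "d": [-4, 0, 0.2]}, {"finger_gap": 0, "d": [-5.2, 0, 0.2]}]'

```text
time: 7.88
tool_pos: [540.8, 79.0, 182.9]
tcp_rot: [3.141, -0.0, 1.604]
contact_force: [-1.1, 0.4, 0.7]
grip_width: 0.5
finger_force: 0.2
```

Request:
shift_gripper --deltas '[{"finger_gap": 0, "d": [-1.2, 0, 0]}, {"finger_gap": 0, "d": [-2.4, 0, 0]}, {"finger_gap": 0, "d": [-3.6, 0, 0]}, {"finger_gap": 0, "d": [-4.8, 0, 0]}, {"finger_gap": 0, "d": [-5.6, 0, 0]}]'

```text
time: 8.5
tool_pos: [541.7, 51.0, 182.8]
tcp_rot: [-3.142, -0.0, 1.604]
contact_force: [-0.6, 0.7, 0.9]
grip_width: 0.7
finger_force: 0.2
```

Run:
```python
from plant import bot
import cv2
cv2.imwrite('pics/crop4.png',cv2.resize(bot.capture('scene')['color'][150:270,110:310,::-1],None,fx=4,fy=4,interpolation=cv2.INTER_CUBIC))
```

```text
(no output)
```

View pics/crop4.png

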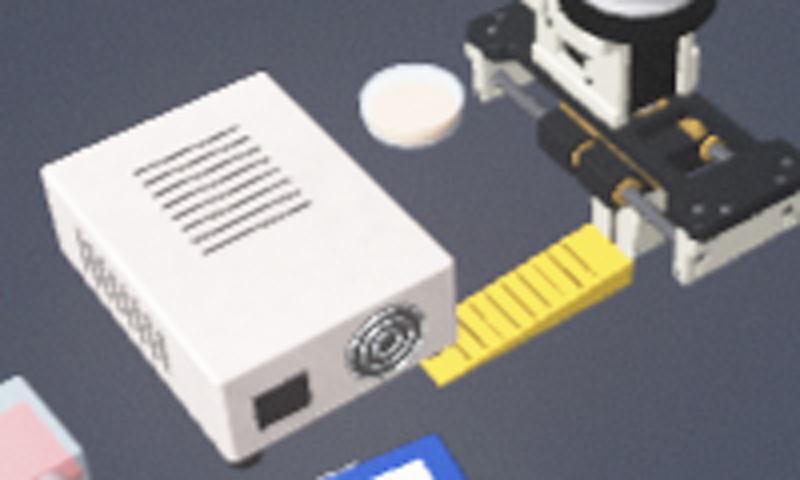

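The fingers sit square behind the heel, and the thin end (440,385) is just entering under the box beside the fan. From here I push slowly and watch the force.

Converted, -7 mm is -1.4, -5 mm is -1.

Request:
shift_gripper --deltas '[{"finger_gap": 0, "d": [-0.6, 0, 0]}, {"finger_gap": 0, "d": [-1, 0, 0]}, {"finger_gap": 0, "d": [-1.4, 0, 0]}, {"finger_gap": 0, "d": [-1.8, 0, 0]}, {"finger_gap": 0, "d": [-2, 0, 0]}]'

```text
time: 9.18
tool_pos: [542.0, 41.3, 182.8]
tcp_rot: [3.142, -0.0, 1.604]
contact_force: [0.5, 0.7, 0.0]
grip_width: 0.5
finger_force: 0.1
```

Request:
shift_gripper --deltas '[{"finger_gap": 0, "d": [-0.2, 0, 0]}, {"finger_gap": 0, "d": [-0.4, 0, 0]}, {"finger_gap": 0, "d": [-0.6, 0, 0]}, {"finger_gap": 0, "d": [-0.6, 0, 0]}]'

```text
time: 9.68
tool_pos: [542.1, 38.3, 182.8]
tcp_rot: [3.142, -0.0, 1.604]
contact_force: [0.3, 0.4, 0.1]
grip_width: 0.2
finger_force: 0.0
```

Request:
shift_gripper --deltas '[{"finger_gap": 0, "d": [-0.2, 0, 0]}, {"finger_gap": 0, "d": [-0.4, 0, 0]}, {"finger_gap": 0, "d": [-0.6, 0, 0]}, {"finger_gap": 0, "d": [-0.6, 0, 0]}]'

```text
time: 10.18
tool_pos: [542.2, 35.3, 182.8]
tcp_rot: [3.142, -0.0, 1.604]
contact_force: [-0.6, -0.2, -0.1]
grip_width: 0.6
finger_force: 0.0
```

Converted, -3 mm is -0.6, -2 mm is -0.4.

Request:
shift_gripper --deltas '[{"finger_gap": 0, "d": [-0.2, 0, 0]}, {"finger_gap": 0, "d": [-0.4, 0, 0]}, {"finger_gap": 0, "d": [-0.6, 0, 0]}, {"finger_gap": 0, "d": [-0.6, 0, 0]}]'

```text
time: 10.68
tool_pos: [542.3, 32.3, 182.8]
tcp_rot: [3.142, -0.0, 1.604]
contact_force: [1.3, 0.2, 0.4]
grip_width: 0.4
finger_force: 0.0
```

Request:
shift_gripper --deltas '[{"finger_gap": 0, "d": [-0.2, 0, 0]}, {"finger_gap": 0, "d": [-0.4, 0, 0]}, {"finger_gap": 0, "d": [-0.4, 0, 0]}]'

```text
time: 11.05
tool_pos: [542.4, 30.3, 182.8]
tcp_rot: [3.142, -0.0, 1.604]
contact_force: [0.1, 0.2, 0.2]
grip_width: 0.7
finger_force: 0.0
```

Converted, -2 mm is -0.4, -1 mm is -0.2.

Request:
shift_gripper --deltas '[{"finger_gap": 0, "d": [-0.2, 0, 0]}, {"finger_gap": 0, "d": [-0.4, 0, 0]}, {"finger_gap": 0, "d": [-0.4, 0, 0]}]'

```text
time: 11.42
tool_pos: [542.4, 28.3, 182.9]
tcp_rot: [3.142, -0.0, 1.604]
contact_force: [-0.4, 0.6, 0.3]
grip_width: 0.9
finger_force: 0.0
```

Converted, -2 mm is -0.4, -1 mm is -0.2.

Request:
shift_gripper --deltas '[{"finger_gap": 0, "d": [-0.2, 0, 0]}, {"finger_gap": 0, "d": [-0.4, 0, 0]}, {"finger_gap": 0, "d": [-0.4, 0, 0]}]'

```text
time: 11.8
tool_pos: [542.5, 26.3, 182.8]
tcp_rot: [3.142, -0.0, 1.604]
contact_force: [-0.4, 0.5, 0.1]
grip_width: 0.6
finger_force: 0.0
```

Request:
shift_gripper --deltas '[{"finger_gap": 0, "d": [-0.2, 0, 0]}, {"finger_gap": 0, "d": [-0.4, 0, 0]}, {"finger_gap": 0, "d": [-0.4, 0, 0]}]'

```text
time: 12.18
tool_pos: [542.6, 24.3, 182.8]
tcp_rot: [3.142, -0.0, 1.604]
contact_force: [0.4, 0.3, 0.0]
grip_width: 0.5
finger_force: 0.0
```

Converted, -2 mm is -0.4, -1 mm is -0.2.

Request:
shift_gripper --deltas '[{"finger_gap": 0, "d": [-0.2, 0, 0]}, {"finger_gap": 0, "d": [-0.4, 0, 0]}, {"finger_gap": 0, "d": [-0.4, 0, 0]}]'

```text
time: 12.55
tool_pos: [542.6, 22.4, 182.8]
tcp_rot: [3.142, -0.0, 1.604]
contact_force: [0.1, 0.3, -0.4]
grip_width: 0.3
finger_force: 0.0
```

Converted, -2 mm is -0.4, -1 mm is -0.2.

Request:
shift_gripper --deltas '[{"finger_gap": 0, "d": [-0.2, 0, 0]}, {"finger_gap": 0, "d": [-0.4, 0, 0]}, {"finger_gap": 0, "d": [-0.4, 0, 0]}]'

```text
time: 12.92
tool_pos: [542.7, 20.3, 182.8]
tcp_rot: [3.142, -0.0, 1.604]
contact_force: [-0.7, 0.3, 0.2]
grip_width: 0.4
finger_force: 0.0
```

Converted, -2 mm is -0.4, -1 mm is -0.2.

Request:
shift_gripper --deltas '[{"finger_gap": 0, "d": [-0.2, 0, 0]}, {"finger_gap": 0, "d": [-0.4, 0, 0]}, {"finger_gap": 0, "d": [-0.4, 0, 0]}]'

```text
time: 13.3
tool_pos: [542.7, 18.4, 182.8]
tcp_rot: [-3.142, -0.0, 1.604]
contact_force: [0.1, 0.2, 0.2]
grip_width: 0.2
finger_force: 0.5
```

Converted, -2 mm is -0.4, -1 mm is -0.2.

Request:
shift_gripper --deltas '[{"finger_gap": 0, "d": [-0.2, 0, 0]}, {"finger_gap": 0, "d": [-0.4, 0, 0]}, {"finger_gap": 0, "d": [-0.4, 0, 0]}]'

```text
time: 13.68
tool_pos: [542.8, 16.5, 182.8]
tcp_rot: [-3.142, -0.0, 1.604]
contact_force: [-0.0, 3.6, 0.4]
grip_width: 0.6
finger_force: 1.4
```

Converted, -1 mm is -0.2, -0.5 mm is -0.1.

Request:
shift_gripper --deltas '[{"finger_gap": 0, "d": [-0.1, 0, 0]}, {"finger_gap": 0, "d": [-0.2, 0, 0]}, {"finger_gap": 0, "d": [-0.2, 0, 0]}, {"finger_gap": 0, "d": [-0.2, 0, 0]}]'

```text
time: 14.18
tool_pos: [542.8, 15.5, 182.8]
tcp_rot: [-3.142, -0.0, 1.604]
contact_force: [0.3, 4.8, -0.4]
grip_width: 0.8
finger_force: 2.1
```

Converted, -0.5 mm is -0.1.

Request:
shift_gripper --deltas '[{"finger_gap": 0, "d": [-0.1, 0, 0]}, {"finger_gap": 0, "d": [-0.1, 0, 0]}]'

```text
time: 14.42
tool_pos: [542.9, 15.0, 182.8]
tcp_rot: [-3.142, -0.0, 1.604]
contact_force: [0.5, 4.5, 1.6]
grip_width: 0.4
finger_force: 2.3
```

Request:
shift_gripper --deltas '[{"finger_gap": 0, "d": [0.6, 0, 0]}, {"finger_gap": 0, "d": [3, 0, 0]}, {"finger_gap": 0, "d": [6, 0, 0]}, {"finger_gap": 0, "d": [6, 0, -10]}, {"finger_gap": 0, "d": [6, 0, -21]}]'

```text
time: 15.05
tool_pos: [541.5, 46.1, 288.3]
tcp_rot: [-3.139, -0.0, 1.605]
contact_force: [1.4, 0.2, -0.1]
grip_width: 0.3
finger_force: 0.0
```

Request:
shift_gripper --deltas '[{"finger_gap": 0}]'

```text
time: 15.18
tool_pos: [543.0, 45.9, 292.2]
tcp_rot: [3.132, 0.001, 1.605]
contact_force: [-0.3, 0.5, 0.1]
grip_width: 0.3
finger_force: 0.0
```

Run:
```python
from h import *
from plant import bot
import cv2
go(545.5,-77,90,1.604)
cv2.imwrite('pics/crop5.png',cv2.resize(bot.capture('scene')['color'][150:270,110:310,::-1],None,fx=4,fy=4,interpolation=cv2.INTER_CUBIC))
```

```text
shift [-122.9   -1.9   24.2] turn 0.001 F [-0.3  0.5  0.1]
```

View pics/crop5.png

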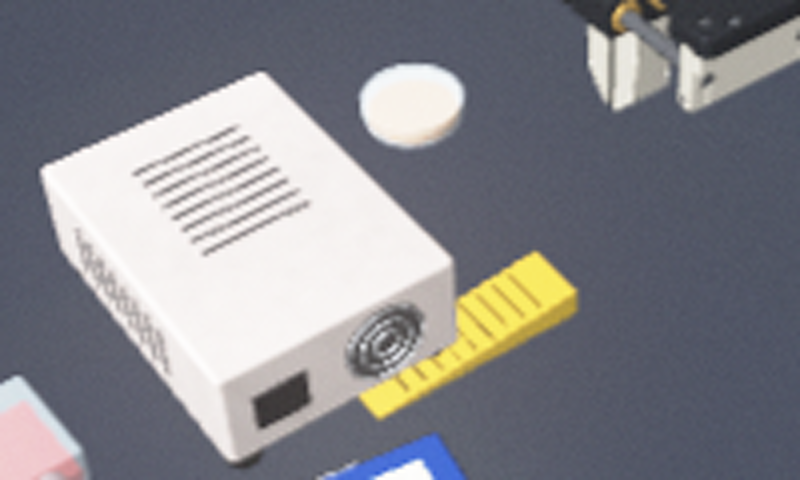

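The box corners sit where they were, and the wedge is in under the fan corner with its thin rear corner at about (380,419). Now to the press spot.

Run:
```python
from h import *
f=lambda p,z:ray('scene',crop(p,(110,150),4),z)
a=f((380,417),1);RL=f((454,265),76);RR=f((222,387),76);h=f((579,291),16);h2=f((537,252),16)
e=(RL-RR)/np.linalg.norm(RL-RR);nx=np.array([e[1],-e[0]])
foot=RL-12*e-12*nx;d=a-h;d/=np.linalg.norm(d);v=foot-a;print(a,RL,RR,h,h2,'foot from wedge rear edge',abs(d[0]*v[1]-d[1]*v[0]))
```

```text
[ 565.25173501 -113.50661855] [562.37654492 -65.44068687] [ 568.32758236 -189.13016741] [562.52674953   6.3739943 ] [527.01372472   4.49878314] foot from wedge rear edge 13.474143979368455
```

Request:
shift_gripper --deltas '[{"finger_gap": 0, "d": [-8, -0.2, 0]}, {"finger_gap": 0, "d": [-16, -0.4, 0]}, {"finger_gap": 0, "d": [-22, -0.4, 1.6]}, {"finger_gap": 0, "d": [-24.6, -0.4, 3.2]}, {"finger_gap": 0, "d": [-24.6, -0.4, 4]}]'

```text
time: 15.85
tool_pos: [543.6, -78.0, 266.3]
tcp_rot: [-3.139, -0.001, 1.603]
contact_force: [0.5, 0.7, 0.8]
grip_width: 0.3
finger_force: 0.0
```

Request:
shift_gripper --deltas '[{"finger_gap": 0}]'

```text
time: 15.98
tool_pos: [543.8, -77.0, 267.0]
tcp_rot: [-3.14, -0.001, 1.605]
contact_force: [-0.1, 1.0, 0.9]
grip_width: 0.5
finger_force: 0.0
```

```bash
python3 -c "
from h import *
go(545.5,-77,77,1.604)"
```

```text
shift [-0.1  1.7 12. ] turn 0.001 F [-0.1  1.   0.9]
```

Converted, 4 mm is 0.8, 11 mm is 2.2.

Request:
shift_gripper --deltas '[{"finger_gap": 0, "d": [0, 0, 0.8]}, {"finger_gap": 0, "d": [0, 0, 1.6]}, {"finger_gap": 0, "d": [0, 0, 2]}, {"finger_gap": 0, "d": [0, 0, 2.2]}, {"finger_gap": 0, "d": [0, 0, 2.2]}]'

```text
time: 16.6
tool_pos: [543.9, -78.1, 256.8]
tcp_rot: [3.142, -0.0, 1.604]
contact_force: [0.1, 0.2, -0.2]
grip_width: 0.5
finger_force: 0.0
```

Request:
shift_gripper --deltas '[{"finger_gap": 0, "d": [0, 0, 0.2]}, {"finger_gap": 0, "d": [0, 0, 0.4]}, {"finger_gap": 0, "d": [0, 0, 0.4]}]'

```text
time: 16.98
tool_pos: [543.9, -78.1, 254.7]
tcp_rot: [-3.141, -0.0, 1.604]
contact_force: [-0.2, -0.9, 0.9]
grip_width: 0.2
finger_force: 0.0
```

Request:
shift_gripper --deltas '[{"finger_gap": 0, "d": [0, 0, 0.1]}, {"finger_gap": 0, "d": [0, 0, 0.2]}, {"finger_gap": 0, "d": [0, 0, 0.2]}]'

```text
time: 17.35
tool_pos: [543.9, -78.1, 253.8]
tcp_rot: [3.142, -0.0, 1.604]
contact_force: [0.4, 0.7, 0.3]
grip_width: 0.5
finger_force: 0.0
```

Request:
shift_gripper --deltas '[{"finger_gap": 0, "d": [0, 0, 0.1]}, {"finger_gap": 0, "d": [0, 0, 0.1]}]'

```text
time: 17.6
tool_pos: [544.0, -78.1, 253.7]
tcp_rot: [3.141, -0.0, 1.604]
contact_force: [-0.7, 0.0, 4.1]
grip_width: 0.3
finger_force: 2.1
```

Converted, 0.5 mm is 0.1.

Request:
shift_gripper --deltas '[{"finger_gap": 0, "d": [0, 0, 0.1]}, {"finger_gap": 0, "d": [0, 0, 0.1]}, {"finger_gap": 0, "d": [0, 0, 0.1]}, {"finger_gap": 0, "d": [0, 0, 0.1]}, {"finger_gap": 0, "d": [0, 0, 0.1]}]'

```text
time: 18.23
tool_pos: [543.9, -78.0, 253.5]
tcp_rot: [3.141, 0.0, 1.604]
contact_force: [-1.9, 0.9, 8.6]
grip_width: 0.3
finger_force: 3.8
```

Request:
shift_gripper --deltas '[{"finger_gap": 0}, {"finger_gap": 0}, {"finger_gap": 0}, {"finger_gap": 0}]'

```text
time: 18.73
tool_pos: [543.9, -78.0, 253.5]
tcp_rot: [3.141, 0.0, 1.604]
contact_force: [-1.4, 0.5, 7.9]
grip_width: 0.4
finger_force: 3.8
```

The corner gave only 0.2 mm under 8 N, so it is firm. I'll lift off, take a last look and hand in.

Request:
shift_gripper --deltas '[{"finger_gap": 0, "d": [0, 0, -0.4]}, {"finger_gap": 0, "d": [0, 0, -4]}, {"finger_gap": 0, "d": [0, 0, -14]}, {"finger_gap": 0, "d": [0, 0, -22]}, {"finger_gap": 0, "d": [0, 0, -22]}]'

```text
time: 19.35
tool_pos: [544.5, -78.3, 365.9]
tcp_rot: [3.135, 0.002, 1.604]
contact_force: [0.4, 0.1, -0.5]
grip_width: 0.4
finger_force: 0.0
```

Request:
shift_gripper --deltas '[{"finger_gap": 0}, {"finger_gap": 0}, {"finger_gap": 0}, {"finger_gap": 0}]'

```text
time: 19.85
tool_pos: [544.0, -78.1, 362.2]
tcp_rot: [-3.141, -0.0, 1.604]
contact_force: [0.6, -0.1, 0.0]
grip_width: 0.5
finger_force: 0.0
```

Run:
```python
from plant import bot
import cv2
cv2.imwrite('pics/crop6.png',cv2.resize(bot.capture('scene')['color'][150:270,110:310,::-1],None,fx=4,fy=4,interpolation=cv2.INTER_CUBIC))
```

```text
(no output)
```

View pics/crop6.png

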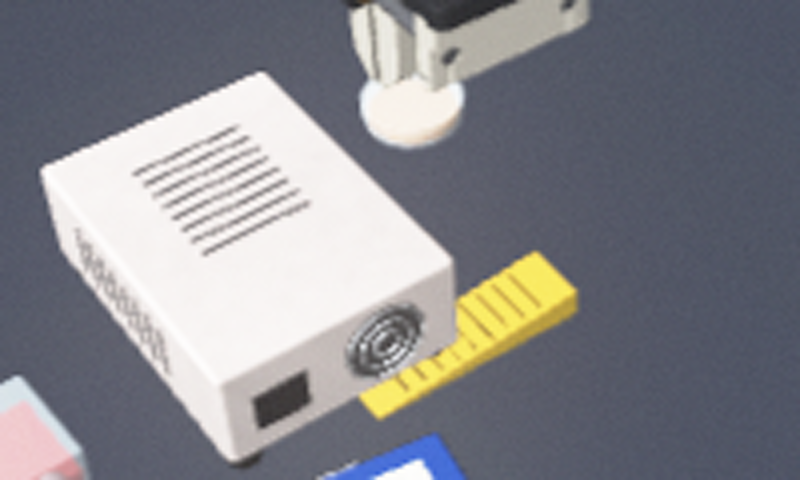

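The box, with its corner at (454,265), and the wedge, with its heel at (579,291), are unchanged. The gripper is clear above them.

```bash
python3 -c "
from plant import bot
print(bot.close_job())"
```

```text
the job is handed in; nothing more can be done
None
```

I handed the job in at about 20 s: the wedge is snug under the seized foot (about 5 N push), the corner gave only about 0.2 mm under an 8 N press, and neither the box nor anything else in view had visibly moved; the judge's verdict was not shown.

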